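# Ready the laminator: heat wheel to 6, all three latching keys in, by feel

## Robot

A 6-joint arm with a two-finger parallel gripper is mounted at the origin on the work surface. World frame = base frame: x ahead of the robot, y to its left, z up, the work surface at z = 0. Lengths are in m, angles in rad, forces in N, time in s.
With the tool pointing down it reaches from about 0.25 to 0.775 m from the base axis. Payload 4 kg.
Tool frame: the origin (TCP) lies on the centre line of the jaws, within the pads' length; the fingertips stand 17 mm ahead of it and the grasp point (between the pads) lies 2 mm behind it; z points along the fingers, y is the line along which they close (so a half turn about z gives the same grasp; the last joint's range is limited). The gripper opens to 94 mm and grips with 3 to 60 N. Pads are 16 mm wide; open, the fingers measure 119 mm over their backs; the gripper's body (75 mm by 177 mm) begins 78 mm behind the grasp point.
Start: joints at [1.213, 0.087, 1.371, -0, 1.684, -0.103], TCP at [0.139, 0.532, 0.223] pointing down, gripper open.
Joint ranges: [-3.1, 3.1], [-0.76, 2.03], [0.27, 2.55], [-1.08, 4.22], [0.17, 2.65], [-2.57, 2.57]. Speed limits (rad/s): [2.79, 2.79, 3.14, 3.14, 3.14, 3.14].

## Interface

Orientations are given as [roll, pitch, yaw] about the fixed x, y, z axes, in that order (R = Rz(yaw) Ry(pitch) Rx(roll)).
In Python, from bench import robot gives the robot as it stands.
- The arm moves only by the tool servo_tool, never from a script. Its argument "plan" is a list of rows, each a list of 7 numbers: the shift along the tool's x, y, z normalised to -1 to 1, where 1 is 0.1 m, then the turn, a rotation vector about the tool's x, y, z normalised to -1 to 1, where 1 is pi/2 rad, then the finger opening in mm, from 0 to 94. In form: [[x, y, z, ax, ay, az, gripper], ...]. A call has 1 to 12 rows; each row is the pose to reach, as a shift and turn from the pose commanded when the call began, along the tool's axes at that moment; what a row does not reach only later rows make up. A row lasts 1/12 s, in which the tool goes at most 41.7 mm and 7.16 degrees, less where a joint would pass 70% of its speed; a pose out of reach is approached as far as the arm can. A call with a number of a shift or a turn outside -1 to 1 is refused whole. A call with a gripper value outside its range is refused whole. The fingers move at their own pace and stop on an object; the grip force is fixed at half the most. Time passes only in rows, so rows that repeat a pose let the fingers close. It gives the time, the measured TCP pose, the force, the opening and the grip force at its end, in the units of the state.
- robot.get_obs(): the state, without advancing time (a new reading comes with each control period).
- robot.snapshot(name): name is "scene" or "side" or "wrist"; returns the picture (384x512x3 uint8, red, green, blue); there is no depth.
- robot.camera_params(name): a dict with "camera_matrix" (3x3 intrinsics, pixels), "distortion" ([k1, k2, p1, p2, k3] as OpenCV has them; the pictures are not rectified), "rvec" (rotation vector, rad) and "tvec" (3), from world to camera coordinates, as OpenCV has them; the wrist camera has in their place "tool_from_camera" (4x4, takes a point from camera to tool coordinates, whose origin is the TCP and whose axes are the flange's). Camera axes: x right, y down, z forward; pixel columns grow to the right and rows downward; lengths in m; the calibration is good to about 2 mm. A picture is of the moment at which its call begins: read the wrist's pose just before it. camera_params takes no time and is no camera call.
- robot.close_job(): hands the job in; it is judged then, once.
Trained networks look in the newest picture that a camera, given by its name, has taken for a name from the list of things; names that differ only in an ending like _2 or _b are one class to them, and where a whole thing is asked for, a point or a joint stands for the part that bears it (a point fixed in the world has none). Each returns a list of dicts, best first, with "conf" (0 to 1); they miss things now and then, are a little off and sometimes report something else, mostly with a low value. They report only what shows in the picture. A call takes as long as a camera call.
- robot.find_in(thing, camera): "extent" ([centre column, centre row, width, height] in pixels, round what is visible of it).
The state is a dict: "time": time; "joint_positions": joint angles; "qvel": joint speeds; "joint_torque": joint torques, N m; "tool_pos": TCP position; "ee_rot": TCP orientation; "wrist_force": force on the tool from outside, world axes, zero at the start; "wrist_torque": the same for the moment, N m; "width": finger opening in m; "finger_force": force on a finger pad.
Only numpy, scipy, OpenCV 4.12 (cv2) and the standard library are available. Lean on these libraries where they do the work, as an engineer would, in place of code of your own. Each camera call takes 0.05 s, during which the arm holds its last target. There are 200 camera calls.

## Task

Get the laminator ready for thick pouches: roll its heat thumbwheel by the knurled edge until the 6 stands centred in the window, and leave all three of its push-on/push-off keys switched on, that is latched in. Their lamps are dead, so feel how high each key stands: some may be in already, and pushing one of those home would switch it off. Leave the punch, the stapler and the pen cup where they are.

Things in the scene. Friction and masses are not known exactly. Their poses are not given: they have to be found in the camera images.
- laminator: grey and black office laminator, fixed to the desk, 420 mm wide (its y), 200 mm deep (its x; feed lips reach 132 mm each way), flat lid at height 110 mm. Origin on the desk under its centre, z up; its front (-x) faces the robot, give or take its yaw. On the lid from its left (+y): thumbwheel, window, then keys 1, 2 and 3 on one line.
- wheel (a joint): turn of the heat thumbwheel in rad, 0 to 5.65 between stops; digit n stands centred in the window at 0.628 n (the 6 at 3.77). Pushing the exposed top of the wheel away from the robot (laminator's +x) raises value and digit. It drags lightly (about 1.4 N at the rim), stays where it is left and has no click stops. It starts between 2 and 5.
- wheel_top (a point): highest point of the thumbwheel's knurled rim, a black disc of radius 45 mm, 16 mm thick, turning about the laminator's y axis; its top stands 14 mm above the lid (124 mm above the desk). Worked by pressing a fingertip on it with 3 to 15 N and rubbing along x. The point stays put as the wheel turns; axes as the laminator's.
- window (a point): centre of the open window in which the digits of the wheel's drum show, 32 mm to the right (-y) of the rim: opening 22 x 22 mm in a black frame 60 x 42 mm that stands 9 mm above the lid. Digits are white, 13 mm tall, upright to a person standing on the robot's side.
- switch_1: push-on/push-off key beside the window: flat black key, 64 mm (x) by 30 mm (y), sliding straight down in a frame 3 mm high. This origin is on the lid (110 mm above the desk) under the key's centre and does not move with the key; axes as the laminator's. Off, the key's top stands 12 mm above this point; latched in (on), 7.5 mm.
- switch_2: the middle key, like switch_1, 80 mm to its right (-y). All keys: a touch under 4 N moves none of them. A push of about 10 N takes a key home, to a hard stop 3 mm above its origin, and on letting go it comes up to its other state. Pushed less than 6 mm down from off, or less than 2 mm down from in, it comes back unchanged.
- switch_3: the last key, like switch_1, 160 mm to its right (-y)
- contacts: copper contact rail hidden inside the laminator under the keys, fixed. A key that is in rests on it with about 0.7 N, a key that is out does not touch it. Out of reach; its pose tells nothing of the keys.
- punch: dark red two-hole paper punch, 120 x 105 mm, 115 mm high, loose; bystander. Origin under its centre
- stapler: black stapler, 150 x 36 mm, 63 mm high, loose; bystander. Origin under its centre
- pencup: white pen cup, 80 mm wide, 155 mm high with its pens, loose; bystander. Origin under its centre

How it is judged:
At the end, for the whole second after the job is handed in: the 6 stands in the window within a quarter of a digit of its centre (wheel at 3.77 rad, give or take 0.16), and all three keys are latched in, each resting on its contact (value of joint wheel between 3.61 and 3.93 rad and contact force between each of switch_1, switch_2, switch_3 and contacts above 0.3 N); the robot touches nothing.
It fails at once if the punch, the stapler or the pen cup is pushed 30 mm or more (distance of any of punch, stapler, pencup from where it was at the start of the episode above 0.03 m).
It also fails if it takes over 51 s, if anything falls off the work surface, if the arm or the gripper's body presses on something with over 40 N, if the wrist force passes 120 N, or if a joint passes its speed limit or range.

## Working session

There is one attempt and no reset: what is moved stays moved. The work goes in short steps, Python scripts to look and compute and a tool call to move; the robot and the scene stay as the last step left them, time stands still between calls to the robot, and variables do not carry over. Pictures are saved under pics/ and viewed, at most 10 in all, crops included, and the job is handed in when it is done.

Besides the shell and the picture viewer there is one more tool, called by a JSON object that holds its "api" and its "payload", one argument or row to a line. servo_tool: Moves the arm, as the interface text tells. Scaled input: -1 to 1 covers 0.1 m each way for a shift and pi/2 rad each way for a turn. Its arguments: {"type":"object","properties":{"plan":{"type":"array","items":{"type":"array","items":{"type":"number"}}}},"required":["plan"]}

```bash
mkdir -p pics
cat > h.py <<'E'
from bench import robot
import numpy as np, cv2
from scipy.spatial.transform import Rotation as R
def cam(n):
    p=robot.camera_params(n); K=np.array(p["camera_matrix"]); D=np.array(p["distortion"])
    if "rvec" in p:
        Rc=cv2.Rodrigues(np.array(p["rvec"],float))[0]; t=np.array(p["tvec"]).ravel(); return K,D,Rc.T,-Rc.T@t
    o=robot.get_obs(); T=np.array(p["tool_from_camera"]); Rt=R.from_euler('xyz',o["ee_rot"]).as_matrix()
    return K,D,Rt@T[:3,:3],Rt@T[:3,3]+np.array(o["tool_pos"])
def topt(c,uv,z):
    K,D,Rm,o=c; q=cv2.undistortPoints(np.array([[uv]],float),K,D)[0,0]; d=Rm@np.array([*q,1]); return o+d*(z-o[2])/d[2]
def proj(c,P):
    K,D,Rm,o=c; Rc=Rm.T; return cv2.projectPoints(np.array(P,float).reshape(-1,3),cv2.Rodrigues(Rc)[0],-Rc@o,K,D)[0][:,0]
def snap(n,f=None):
    c=cam(n); im=robot.snapshot(n)
    if f: cv2.imwrite("pics/"+f,cv2.cvtColor(im,cv2.COLOR_RGB2BGR))
    return c,im
E
python3 - <<'E'
from h import *
np.set_printoptions(precision=4,suppress=True)
o=robot.get_obs(); print(o)
ims=[]
for n in ["scene","side"]:
    c,im=snap(n,n+"0.png"); ims.append(im)
    for t,z in [("laminator",.06),("wheel_top",.12),("window",.119),("switch_1",.12),("punch",.06),("stapler",.03),("pencup",.08)]:
        for d in robot.find_in(t,n)[:4]: print(n,t,round(d["conf"],2),np.round(d["extent"],1),topt(c,d["extent"][:2],z))
E
```

```text
{'time': 0.0, 'joint_positions': array([ 1.2129,  0.0879,  1.3722, -0.    ,  1.6836, -0.1031]), 'qvel': array([-0.0016, -0.0004, -0.0002, -0.0011,  0.0007,  0.0002]), 'joint_torque': array([ -0.0002, -34.0188, -30.2425,   0.0719,   0.033 ,  -0.0001]), 'tool_pos': array([0.1385, 0.5318, 0.2213]), 'ee_rot': array([-3.1394, -0.0002,  2.8868]), 'wrist_force': array([-0.1431, -0.1116,  0.9063]), 'wrist_torque': array([-0.0008, -0.0026, -0.0135]), 'finger_force': 0.0, 'width': 0.09416247064246078}
scene laminator 0.85 [260.1 222.8 148.7  81.5] [ 0.596  -0.0005  0.06  ]
scene wheel_top 0.95 [259.  221.4 150.   80.7] [ 0.6461 -0.0149  0.12  ]
scene window 0.7 [262.5 224.8 147.8  83.1] [ 0.6598 -0.0079  0.119 ]
scene window 0.47 [404.9 205.9  44.2  54.9] [0.6717 0.425  0.119 ]
scene window 0.42 [267.5 204.8  15.3  15.3] [0.5839 0.0238 0.119 ]
scene switch_1 0.76 [268.  204.   15.3  13.2] [0.5819 0.0258 0.12  ]
scene switch_1 0.68 [240.5 203.7  15.4  11.8] [ 0.5645 -0.0534  0.12  ]
scene switch_1 0.65 [213.8 207.8   9.   11.6] [ 0.5662 -0.1328  0.12  ]
scene punch 0.64 [404.1 205.8  39.8  50.7] [0.6173 0.4705 0.06  ]
scene stapler 0.88 [130.4 199.6  21.8  43.3] [ 0.3754 -0.4046  0.03  ]
scene pencup 0.83 [119.9 243.1  31.9  47. ] [ 0.6153 -0.4098  0.08  ]
side laminator 0.81 [276.2 196.9 106.2 103.8] [ 0.5736 -0.0353  0.06  ]
side wheel_top 0.71 [277.  197.4 101.7 105.9] [ 0.5414 -0.0842  0.12  ]
side window 0.89 [276.9 196.2 105.2 103.7] [ 0.5448 -0.0784  0.119 ]
side switch_1 0.64 [288.4 207.4  19.2  15.1] [ 0.5493 -0.1426  0.12  ]
side switch_1 0.53 [277.6 193.4  16.3  13.9] [ 0.5538 -0.0692  0.12  ]
side punch 0.66 [222.9 127.6  34.1  32.6] [0.6016 0.4531 0.06  ]
side stapler 0.35 [277.1 197.6 106.  104.1] [ 0.5912 -0.0174  0.03  ]
side pencup 0.81 [351.6 273.5  36.1  42.8] [ 0.5856 -0.4348  0.08  ]
```

View pics/scene0.png

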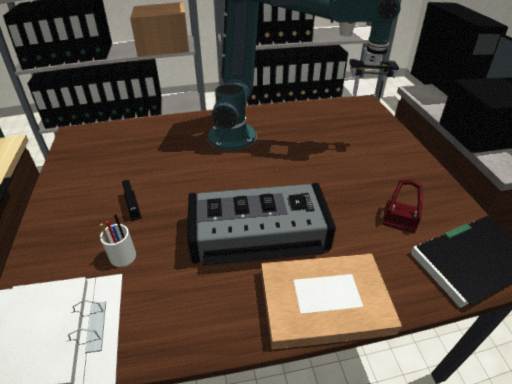

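View pics/side0.png

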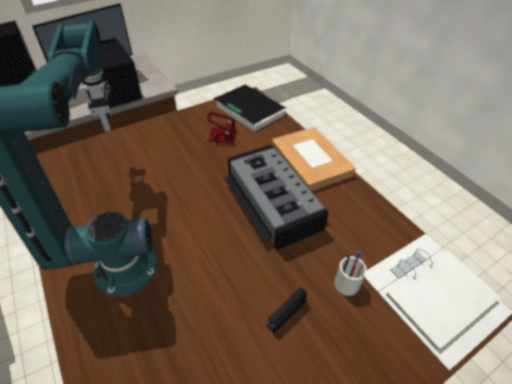

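The scene view shows the laminator centrally with the keys at about (213,207), (240,204) and (268,204) and the wheel and window near (300,202). The punch (404,206), stapler (130,200) and pen cup (120,243) are well clear. The side view agrees, so I'll move the wrist over the laminator.

{"api": "servo_tool", "payload": {
  "plan": [
    [-1,-0.8,-0.2,0,0,0.28,0],
    [-1,-0.8,-0.2,0,0,0.28,0],
    [-1,-0.8,-0.2,0,0,0.28,0],
    [-1,-0.8,-0.2,0,0,0.28,0]
  ]
}}

```text
time: 1.13
tool_pos: [0.2185, 0.4263, 0.2443]
ee_rot: [3.139, 0.003, 2.437]
wrist_force: [-0.5, 1.2, 0.4]
width: 0.0707
finger_force: 0.0
```

{"api": "servo_tool", "payload": {
  "plan": [
    [-1,-0.3,-0.2,0,0,0.28,0],
    [-1,-0.3,-0.2,0,0,0.28,0],
    [-1,-0.3,-0.2,0,0,0.28,0],
    [-1,-0.3,-0.2,0,0,0.28,0]
  ]
}}

```text
time: 1.47
tool_pos: [0.2753, 0.3399, 0.2642]
ee_rot: [3.138, 0.001, 1.997]
wrist_force: [0.0, 1.2, -0.3]
width: 0.044
finger_force: 0.0
```

{"api": "servo_tool", "payload": {
  "plan": [
    [-1,0.15,-0.2,0,0,0.28,0],
    [-1,0.15,-0.2,0,0,0.28,0],
    [-1,0.15,-0.2,0,0,0.28,0],
    [-1,0.15,-0.2,0,0,0.28,0]
  ]
}}

```text
time: 1.8
tool_pos: [0.3309, 0.2558, 0.2839]
ee_rot: [3.138, -0.0, 1.557]
wrist_force: [-0.1, -0.0, -0.1]
width: 0.0173
finger_force: 0.0
```

```bash
python3 -c "
from h import *
np.set_printoptions(precision=4,suppress=True)
o=robot.get_obs(); print(o['time'],o['tool_pos'],o['ee_rot'],o['joint_positions']);p=robot.camera_params('wrist');print(p)"
```

```text
1.8 [0.3309 0.2558 0.2839] [ 3.1383 -0.      1.5569] [ 0.5237 -0.2148  1.5353 -0.0017  1.8182  0.5372]
{'camera_matrix': array([[266.011 ,   0.    , 255.3666],
       [  0.    , 266.011 , 193.5075],
       [  0.    ,   0.    ,   1.    ]]), 'distortion': array([-0.0475,  0.    ,  0.    ,  0.    ,  0.    ]), 'tool_from_camera': array([[ 0.    , -0.9689, -0.2475,  0.0719],
       [ 1.    ,  0.0003, -0.0009,  0.0006],
       [ 0.0009, -0.2475,  0.9689, -0.1613],
       [ 0.    ,  0.    ,  0.    ,  1.    ]])}
```

{"api": "servo_tool", "payload": {
  "plan": [
    [-1,1,-0.1,0,0,0,0],
    [-1,1,-0.1,0,0,0,0],
    [-1,1,-0.1,0,0,0,0],
    [-1,1,-0.1,0,0,0,0]
  ]
}}

```text
time: 2.13
tool_pos: [0.4309, 0.1548, 0.2925]
ee_rot: [3.14, 0.002, 1.564]
wrist_force: [0.5, -0.1, 0.2]
width: -0.0003
finger_force: 0.0
```

{"api": "servo_tool", "payload": {
  "plan": [
    [-0.9,1,0,0,0,0,0],
    [-0.9,1,0,0,0,0,0],
    [-0.9,1,0,0,0,0,0],
    [-0.9,1,0,0,0,0,0],
    [-0.9,1,0,0,0,0,0],
    [-0.9,1,0,0,0,0,0]
  ]
}}

```text
time: 2.63
tool_pos: [0.5277, 0.0678, 0.2921]
ee_rot: [-3.14, -0.001, 1.567]
wrist_force: [0.6, -0.1, 0.8]
width: 0.0003
finger_force: 0.0
```

Run:
```python
from h import *
np.set_printoptions(precision=4,suppress=True)
c,im=snap("wrist","w1.png"); print(robot.get_obs()["tool_pos"],robot.get_obs()["wrist_force"])
for t,z in [("laminator",.11),("wheel_top",.124),("window",.119),("switch_1",.12)]:
    for d in robot.find_in(t,"wrist")[:4]: print(t,round(d["conf"],2),np.round(d["extent"],1),topt(c,d["extent"][:2],z))
```

```text
[0.5274 0.0684 0.2927] [-0.161  -0.0982  0.0116]
laminator 0.98 [299.8 203.1 183.3 271. ] [0.5875 0.0386 0.11  ]
wheel_top 0.66 [302.6 201.9 185.1 276.6] [0.5886 0.0443 0.124 ]
switch_1 0.77 [285.2 210.5  51.1  29.4] [0.5669 0.0315 0.12  ]
```

View pics/w1.png

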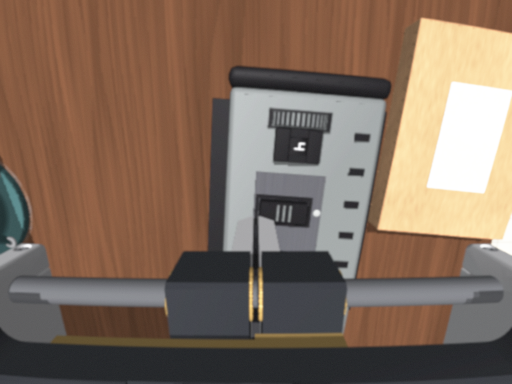

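The wrist view shows the lid rotated about -5°, with the wheel knurl at about (300,120), the window at (298,147) and key 1 at (285,211). I'll enlarge it.

Run:
```python
import cv2
im=cv2.imread("pics/w1.png")[60:240,220:400]
im=cv2.rotate(cv2.resize(im,None,fx=3.3,fy=3.3,interpolation=cv2.INTER_CUBIC),cv2.ROTATE_90_COUNTERCLOCKWISE)
cv2.imwrite("pics/w1c.png",im)
```

```text
(no output)
```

View pics/w1c.png

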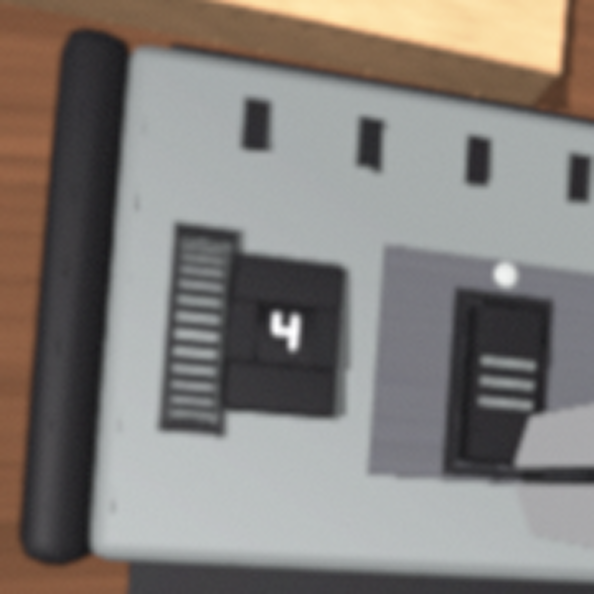

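Run:
```python
from h import *
np.set_printoptions(precision=4,suppress=True)
c=cam("wrist")
w=topt(c,(300,120.9),.124);f=topt(c,(298.2,147),.119);k=topt(c,(285,212.5),.119)
print(w,f,k,topt(c,(285,210.5),.119))
for a,b in [((232,75),(388,88))]:
    d=topt(c,b,.12)-topt(c,a,.12); print(np.degrees(np.arctan2(d[1],d[0])))
print(np.linalg.norm(w-f),np.linalg.norm(f-k), np.degrees(np.arctan2(-(w-k)[0],(w-k)[1])))
```

```text
[0.5816 0.1466 0.124 ] [0.5813 0.115  0.119 ] [0.567  0.0291 0.119 ] [0.5669 0.0319 0.119 ]
-4.087208334828018
0.03195931566303829 0.08715706271210559 -7.074736876972442
```

{"api": "servo_tool", "payload": {
  "plan": [
    [0.82,0.43,0.5,0,0,0.055,0],
    [0.82,0.43,0.5,0,0,0.055,0],
    [0.82,0.43,0.8,0,0,0.055,0],
    [0.82,0.43,1,0,0,0.055,0],
    [0.82,0.43,1,0,0,0.055,0],
    [0.82,0.43,1,0,0,0.055,0],
    [0.82,0.43,1,0,0,0.055,0]
  ]
}}

```text
time: 3.47
tool_pos: [0.5718, 0.1496, 0.1949]
ee_rot: [3.138, -0.001, 1.481]
wrist_force: [-0.1, -0.5, 1.3]
width: 0.0001
finger_force: 0.0
```

{"api": "servo_tool", "payload": {
  "plan": [
    [0,0,0.3,0,0,0,0],
    [0,0,0.4,0,0,0,0],
    [0,0,0.44,0,0,0,0],
    [0,0,0.46,0,0,0,0],
    [0,0,0.48,0,0,0,0],
    [0,0,0.5,0,0,0,0],
    [0,0,0.5,0,0,0,0],
    [0,0,0.5,0,0,0,0]
  ]
}}

```text
time: 4.13
tool_pos: [0.5717, 0.1495, 0.1432]
ee_rot: [3.14, -0.0, 1.481]
wrist_force: [-0.2, 0.2, 0.7]
width: 0.0005
finger_force: 0.0
```

{"api": "servo_tool", "payload": {
  "plan": [
    [0,0,0.015,0,0,0,0],
    [0,0,0.025,0,0,0,0],
    [0,0,0.03,0,0,0,0],
    [0,0,0.03,0,0,0,0]
  ]
}}

```text
time: 4.47
tool_pos: [0.5716, 0.1495, 0.1402]
ee_rot: [3.141, -0.0, 1.481]
wrist_force: [-0.5, -0.8, 1.8]
width: 0.0005
finger_force: 1.2
```

{"api": "servo_tool", "payload": {
  "plan": [
    [0,0,0.01,0,0,0,0],
    [0,0,0.015,0,0,0,0],
    [0,0,0.015,0,0,0,0]
  ]
}}

```text
time: 4.72
tool_pos: [0.5717, 0.1495, 0.14]
ee_rot: [3.14, -0.001, 1.481]
wrist_force: [-2.4, -0.0, 6.8]
width: 0.0003
finger_force: 3.7
```

{"api": "servo_tool", "payload": {
  "plan": [
    [0,0.04,0,0,0,0,0],
    [0,0.08,0,0,0,0,0],
    [0,0.12,0,0,0,0,0],
    [0,0.16,0,0,0,0,0],
    [0,0.2,0,0,0,0,0],
    [0,0.2,0,0,0,0,0]
  ]
}}

```text
time: 5.22
tool_pos: [0.5933, 0.1478, 0.1404]
ee_rot: [3.136, -0.001, 1.481]
wrist_force: [1.4, -0.7, 6.1]
width: -0.0002
finger_force: 3.3
```

Run:
```python
from h import *
c,im=snap("wrist")
a=cv2.cvtColor(im,cv2.COLOR_RGB2BGR)
cv2.imwrite("pics/w2.png",a)
```

```text
(no output)
```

View pics/w2.png

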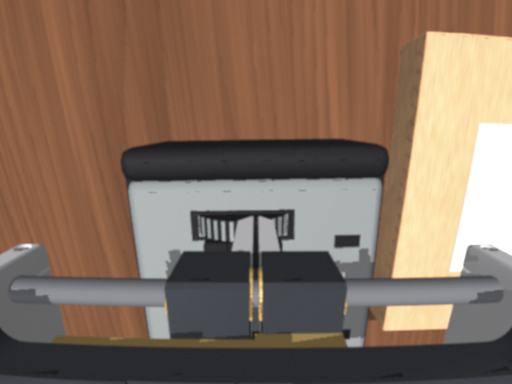

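{"api": "servo_tool", "payload": {
  "plan": [
    [0,0,-0.08,0,0,0,0],
    [0,-0.1,-0.08,0,0,0,0],
    [0,-0.2,-0.08,0,0,0,0],
    [0,-0.2,-0.02,0,0,0,0],
    [0,-0.2,0,0,0,0,0],
    [0,-0.2,0,0,0,0,0],
    [0,-0.16,0,0,0,0,0],
    [0,-0.12,0,0,0,0,0],
    [0,-0.08,0,0,0,0,0],
    [0,-0.04,0,0,0,0,0],
    [0,0,0,0,0,0,0],
    [0,0,0,0,0,0,0]
  ]
}}

```text
time: 6.27
tool_pos: [0.5931, 0.1481, 0.1404]
ee_rot: [3.136, -0.002, 1.481]
wrist_force: [0.7, -0.1, 8.2]
width: 0.0002
finger_force: 4.1
```

{"api": "servo_tool", "payload": {
  "plan": [
    [0,0,-0.3,0,0,0,0],
    [0,0,-0.6,0,0,0,0],
    [0.4,0,-1,0,0,0,0],
    [0.4,-0.2,-1,0,0,0,0],
    [0.4,-0.2,-1,0,0,0,0]
  ]
}}

```text
time: 6.68
tool_pos: [0.5743, 0.1922, 0.2418]
ee_rot: [3.137, -0.003, 1.485]
wrist_force: [0.9, 0.3, 0.4]
width: 0.0005
finger_force: 0.0
```

Run:
```python
from h import *
c,im=snap("wrist")
f=np.array([[.5813,.115,.119]]); u,v=proj(c,f)[0]; print(u,v)
a=cv2.cvtColor(im,cv2.COLOR_RGB2BGR); u,v=int(u),int(v); np.savez('c2',im=a)
a=a[max(0,v-60):v+60,u-70:u+70]
cv2.imwrite("pics/w3.png",cv2.rotate(cv2.resize(a,None,fx=4,fy=4,interpolation=cv2.INTER_CUBIC),cv2.ROTATE_90_COUNTERCLOCKWISE))
```

```text
266.23188941364947 256.2732225500265
```

View pics/w3.png

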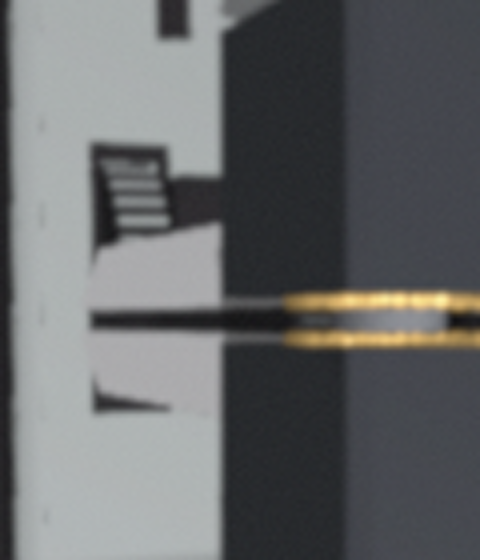

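The gripper hides the window from here, so I'll move toward -y where the keys are and look back.

{"api": "servo_tool", "payload": {
  "plan": [
    [-0.5,0,0,0,0,0,0],
    [-1,0,0,0,0,0,0],
    [-1,0,0,0,0,0,0],
    [-1,0,0,0,0,0,0]
  ]
}}

```text
time: 7.07
tool_pos: [0.5651, 0.0853, 0.2355]
ee_rot: [-3.138, 0.003, 1.475]
wrist_force: [0.3, 0.2, -0.4]
width: 0.0003
finger_force: 0.0
```

{"api": "servo_tool", "payload": {
  "plan": [
    [-0.3,0,0,0,0,0,0],
    [-0.3,0,0,0,0,0,0],
    [-0.3,0,0,0,0,0,0],
    [-0.3,0,0,0,0,0,0]
  ]
}}

```text
time: 7.4
tool_pos: [0.5631, 0.0603, 0.2367]
ee_rot: [-3.14, -0.001, 1.481]
wrist_force: [-0.0, -0.0, -0.0]
width: 0.0003
finger_force: 0.0
```

Run:
```python
from h import *
c,im=snap("wrist")
f=np.array([[.5813,.115,.119]]); u,v=proj(c,f)[0]; print(u,v)
a=cv2.cvtColor(im,cv2.COLOR_RGB2BGR); cv2.imwrite("pics/w4full.png",a); u,v=int(u),int(v)
v0=max(0,v-60); print(u-60,v0)
a=a[v0:v0+140,u-60:u+60]
cv2.imwrite("pics/w4.png",cv2.rotate(cv2.resize(a,None,fx=4,fy=4,interpolation=cv2.INTER_CUBIC),cv2.ROTATE_90_COUNTERCLOCKWISE))
```

```text
268.132573497045 141.63248517809964
208 81
```

View pics/w4.png

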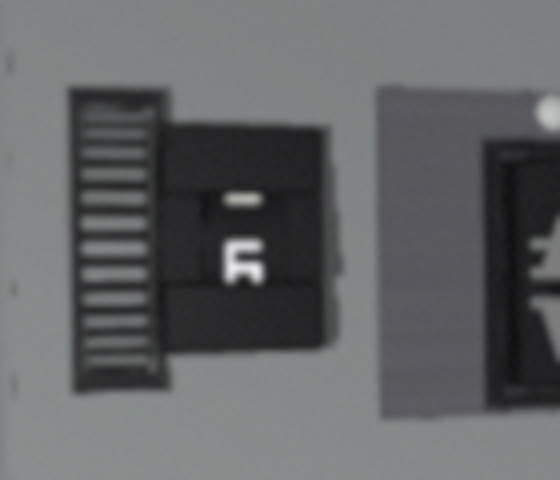

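The window shows the 6 coming up from below, about 0.3 digit short of centre, so the wheel is near 3.57 and needs about +0.2 rad, or 9 mm of rim. I'll feel key 1 first, since it's directly below.

{"api": "servo_tool", "payload": {
  "plan": [
    [-0.31,0.06,0.4,0,0,0,0],
    [-0.31,0.06,0.7,0,0,0,0],
    [-0.31,0.06,0.87,0,0,0,0],
    [-0.31,0.06,0.92,0,0,0,0],
    [-0.31,0.06,0.96,0,0,0,0],
    [-0.31,0.06,0.96,0,0,0,0],
    [-0.31,0.06,0.96,0,0,0,0]
  ]
}}

```text
time: 8.03
tool_pos: [0.5675, 0.0291, 0.1438]
ee_rot: [3.138, -0.0, 1.482]
wrist_force: [0.2, -0.0, 0.3]
width: 0.0004
finger_force: 0.0
```

{"api": "servo_tool", "payload": {
  "plan": [
    [0,0,0.02,0,0,0,0],
    [0,0,0.04,0,0,0,0],
    [0,0,0.04,0,0,0,0],
    [0,0,0.04,0,0,0,0]
  ]
}}

```text
time: 8.37
tool_pos: [0.5673, 0.0286, 0.1393]
ee_rot: [3.139, -0.001, 1.481]
wrist_force: [0.7, 1.2, 2.3]
width: 0.0006
finger_force: 1.4
```

{"api": "servo_tool", "payload": {
  "plan": [
    [0,0,0.005,0,0,0,0],
    [0,0,0.01,0,0,0,0],
    [0,0,0.01,0,0,0,0],
    [0,0,0.01,0,0,0,0]
  ]
}}

```text
time: 8.7
tool_pos: [0.5673, 0.0286, 0.1378]
ee_rot: [3.139, -0.001, 1.481]
wrist_force: [2.0, 0.6, 4.5]
width: 0.0003
finger_force: 2.2
```

Key 1 pushes back at a height of 0.139, so it is off. I'll push it home.

{"api": "servo_tool", "payload": {
  "plan": [
    [0,0,0.03,0,0,0,0],
    [0,0,0.06,0,0,0,0],
    [0,0,0.08,0,0,0,0],
    [0,0,0.1,0,0,0,0],
    [0,0,0.11,0,0,0,0],
    [0,0,0.11,0,0,0,0]
  ]
}}

```text
time: 9.2
tool_pos: [0.5674, 0.0286, 0.1302]
ee_rot: [3.137, -0.001, 1.481]
wrist_force: [-4.0, 0.6, 16.4]
width: 0.0004
finger_force: 8.2
```

{"api": "servo_tool", "payload": {
  "plan": [
    [0,0,-0.06,0,0,0,0],
    [0,0,-0.16,0,0,0,0],
    [0,0,-0.16,0,0,0,0],
    [0,0,-0.12,0,0,0,0],
    [0,0,-0.09,0,0,0,0],
    [0,0,-0.09,0,0,0,0],
    [0,0,-0.09,0,0,0,0]
  ]
}}

```text
time: 9.78
tool_pos: [0.5659, 0.0282, 0.1347]
ee_rot: [-3.14, 0.0, 1.481]
wrist_force: [-1.4, -0.4, 3.7]
width: 0.0002
finger_force: 1.9
```

{"api": "servo_tool", "payload": {
  "plan": [
    [0,0,0.02,0,0,0,0],
    [0,0,0.025,0,0,0,0],
    [0,0,0.025,0,0,0,0],
    [0,0,0.025,0,0,0,0]
  ]
}}

```text
time: 10.12
tool_pos: [0.5659, 0.0283, 0.1328]
ee_rot: [-3.14, 0.0, 1.481]
wrist_force: [-1.5, 0.3, 7.5]
width: 0.0006
finger_force: 3.6
```

{"api": "servo_tool", "payload": {
  "plan": [
    [0,0,-0.1,0,0,0,0],
    [0,0,-0.1,0,0,0,0],
    [0,0,-0.05,0,0,0,0],
    [0,0,-0.045,0,0,0,0],
    [0,0,-0.045,0,0,0,0],
    [0,0,-0.045,0,0,0,0]
  ]
}}

```text
time: 10.62
tool_pos: [0.5659, 0.0284, 0.1358]
ee_rot: [-3.139, -0.0, 1.481]
wrist_force: [-0.6, -0.7, 1.4]
width: 0.0005
finger_force: 0.0
```

Key 1 is in: there is no contact at 0.1358. On to key 2.

{"api": "servo_tool", "payload": {
  "plan": [
    [0,0,-0.15,0,0,0,0],
    [-0.4,0,-0.15,0,0,0,0],
    [-0.8,0,-0.15,0,0,0,0],
    [-0.8,0,-0.1,0,0,0,0],
    [-0.8,0,-0.05,0,0,0,0],
    [-0.8,0,-0.05,0,0,0,0],
    [-0.8,0,-0.03,0,0,0,0],
    [-0.8,0,-0.015,0,0,0,0],
    [-0.8,0,-0.005,0,0,0,0],
    [-0.8,0,-0.005,0,0,0,0],
    [-0.8,0,-0.005,0,0,0,0]
  ]
}}

```text
time: 11.53
tool_pos: [0.5592, -0.0503, 0.1381]
ee_rot: [-3.142, -0.001, 1.482]
wrist_force: [-3.2, 1.3, 4.0]
width: 0.0007
finger_force: 2.2
```

Key 2 is also off. I'll push it home, release and re-feel.

{"api": "servo_tool", "payload": {
  "plan": [
    [0,0,0.03,0,0,0,0],
    [0,0,0.06,0,0,0,0],
    [0,0,0.08,0,0,0,0],
    [0,0,0.1,0,0,0,0],
    [0,0,0.115,0,0,0,0],
    [0,0,0.115,0,0,0,0]
  ]
}}

```text
time: 12.03
tool_pos: [0.5595, -0.0504, 0.1301]
ee_rot: [3.139, -0.001, 1.482]
wrist_force: [-7.5, 3.0, 16.6]
width: 0.0003
finger_force: 8.5
```

{"api": "servo_tool", "payload": {
  "plan": [
    [0,0,-0.06,0,0,0,0],
    [0,0,-0.18,0,0,0,0],
    [0,0,-0.18,0,0,0,0],
    [0,0,-0.14,0,0,0,0],
    [0,0,-0.11,0,0,0,0],
    [0,0,-0.11,0,0,0,0],
    [0,0,-0.11,0,0,0,0]
  ]
}}

```text
time: 12.62
tool_pos: [0.5587, -0.0512, 0.1355]
ee_rot: [-3.139, -0.0, 1.481]
wrist_force: [0.2, -0.7, -0.2]
width: 0.0004
finger_force: 0.0
```

Key 2 is in: there is no contact at 0.1355. On to key 3.

{"api": "servo_tool", "payload": {
  "plan": [
    [0,0,-0.15,0,0,0,0],
    [-0.4,0,-0.15,0,0,0,0],
    [-0.8,0,-0.15,0,0,0,0],
    [-0.8,0,-0.1,0,0,0,0],
    [-0.8,0,-0.05,0,0,0,0],
    [-0.8,0,-0.05,0,0,0,0],
    [-0.8,0,-0.03,0,0,0,0],
    [-0.8,0,-0.015,0,0,0,0],
    [-0.8,0,-0.005,0,0,0,0],
    [-0.8,0,-0.005,0,0,0,0],
    [-0.8,0,-0.005,0,0,0,0]
  ]
}}

```text
time: 13.53
tool_pos: [0.5522, -0.1303, 0.1375]
ee_rot: [3.141, -0.0, 1.482]
wrist_force: [-0.1, 0.3, -0.8]
width: 0.0006
finger_force: 0.0
```

{"api": "servo_tool", "payload": {
  "plan": [
    [0,0,0.01,0,0,0,0],
    [0,0,0.02,0,0,0,0],
    [0,0,0.02,0,0,0,0],
    [0,0,0.02,0,0,0,0]
  ]
}}

```text
time: 13.87
tool_pos: [0.5521, -0.1309, 0.1354]
ee_rot: [-3.141, -0.0, 1.481]
wrist_force: [0.8, -0.2, 1.2]
width: 0.0006
finger_force: 0.0
```

{"api": "servo_tool", "payload": {
  "plan": [
    [0,0,0.008,0,0,0,0],
    [0,0,0.012,0,0,0,0],
    [0,0,0.012,0,0,0,0]
  ]
}}

```text
time: 14.12
tool_pos: [0.5522, -0.131, 0.1348]
ee_rot: [3.141, 0.0, 1.481]
wrist_force: [-1.3, 0.5, 2.2]
width: 0.0004
finger_force: 1.1
```

Key 3 meets the finger at 0.1348, so it is already in and I'll leave it alone. Back to the wheel.

{"api": "servo_tool", "payload": {
  "plan": [
    [0,0,-0.25,0,0,0,0],
    [0.3,0,-0.5,0,0,0,0],
    [0.7,0,-0.5,0,0,0,0],
    [1,0,-0.5,0,0,0,0]
  ]
}}

```text
time: 14.45
tool_pos: [0.5623, -0.03, 0.1867]
ee_rot: [3.137, -0.001, 1.48]
wrist_force: [-0.1, 0.9, -0.1]
width: 0.0006
finger_force: 0.0
```

{"api": "servo_tool", "payload": {
  "plan": [
    [0.4,0,0,0,0,0,0],
    [0.8,0,0,0,0,0,0],
    [1,0,0,0,0,0,0]
  ]
}}

```text
time: 14.7
tool_pos: [0.5699, 0.0722, 0.1842]
ee_rot: [-3.142, -0.002, 1.484]
wrist_force: [0.3, -0.0, 0.4]
width: -0.0
finger_force: 0.0
```

{"api": "servo_tool", "payload": {
  "plan": [
    [0.4,0,0,0,0,0,0],
    [0.81,0,0,0,0,0,0],
    [0.81,0,0.15,0,0,0,0],
    [0.81,0,0.35,0,0,0,0],
    [0.81,0,0.35,0,0,0,0],
    [0.81,0,0.35,0,0,0,0],
    [0.81,0,0.35,0,0,0,0]
  ]
}}

```text
time: 15.28
tool_pos: [0.5776, 0.1486, 0.1499]
ee_rot: [3.141, -0.0, 1.48]
wrist_force: [0.2, 0.0, 0.2]
width: 0.0007
finger_force: 0.0
```

{"api": "servo_tool", "payload": {
  "plan": [
    [0,0,0.06,0,0,0,0],
    [0,0,0.09,0,0,0,0],
    [0,0,0.105,0,0,0,0],
    [0,0,0.105,0,0,0,0],
    [0,0,0.105,0,0,0,0],
    [0,0.03,0.105,0,0,0,0],
    [0,0.06,0.105,0,0,0,0],
    [0,0.09,0.105,0,0,0,0],
    [0,0.09,0.105,0,0,0,0]
  ]
}}

```text
time: 16.03
tool_pos: [0.5877, 0.1478, 0.1411]
ee_rot: [3.138, -0.001, 1.48]
wrist_force: [-0.1, -0.1, 5.9]
width: 0.0009
finger_force: 2.4
```

{"api": "servo_tool", "payload": {
  "plan": [
    [0,0.09,-0.2,0,0,0,0],
    [0,0.09,-0.5,0,0,0,0],
    [-0.4,0.03,-0.8,0,0,0,0],
    [-0.9,0.03,-0.9,0,0,0,0],
    [-0.9,0.03,-0.9,0,0,0,0],
    [-0.9,0.03,-0.9,0,0,0,0],
    [-0.9,0.03,-0.9,0,0,0,0]
  ]
}}

```text
time: 16.62
tool_pos: [0.5814, 0.0574, 0.2294]
ee_rot: [3.14, -0.001, 1.479]
wrist_force: [0.6, -0.3, -0.3]
width: 0.0005
finger_force: 0.0
```

Run:
```python
from h import *
c,im=snap("wrist")
f=np.array([[.5813,.115,.119]]); u,v=proj(c,f)[0]; print(u,v)
a=cv2.cvtColor(im,cv2.COLOR_RGB2BGR); u,v=int(u),int(v)
v0=max(0,v-60); a=a[v0:v0+140,u-60:u+60]
cv2.imwrite("pics/w5.png",cv2.rotate(cv2.resize(a,None,fx=4,fy=4,interpolation=cv2.INTER_CUBIC),cv2.ROTATE_90_COUNTERCLOCKWISE))
```

```text
249.5007233869191 140.76581436584738
```

View pics/w5.png

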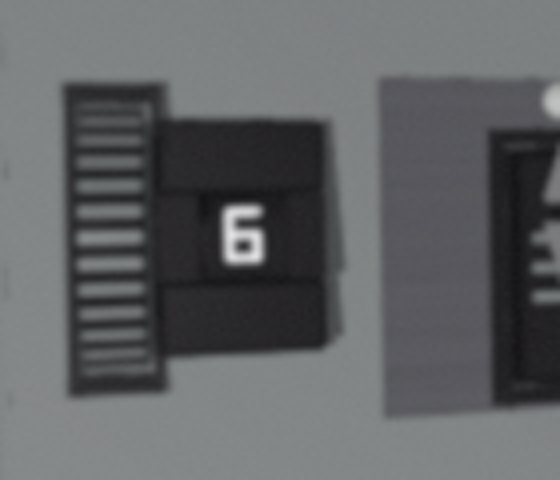

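The 6 sits at row 235, which is the centre of the opening (189–282). All three keys feel latched in and the arm is clear, so I'm handing the job in.

```bash
python3 -c "
from bench import robot
print(robot.close_job())"
```

```text
the job is handed in; nothing more can be done
None
```

The job is handed in: the 6 stands centred in the window, keys 1 and 2 were pushed in and felt latched afterwards, key 3 was already in and left alone, and the punch, stapler and pen cup were never approached; no verdict was returned.

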